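# Load a test coupon in its carrier and slide it under the dosing needle

## Task

Load the metal test coupon into its carrier while the carrier is still on the bench: lower it between the two low side rails, slide it forward over the sill until its end is under the overhanging lip and against the end wall, and let it settle flat in the recess behind the wall. Then fit the loaded carrier to the contact-angle instrument: set it level on the front of the stage, coupon end leading, and push it along the guides until it is fully home against the end stop, with the coupon still in its recess beneath the needle. Be gentle with the stage (no dropping or ramming), do not touch the needle, syringe, lens, lamp or their frame, and leave the tin, the small vial and the bottle where they are.

Things in the scene. Friction and masses are not known exactly. Their poses are not given: they have to be found in the camera images.
- coupon: Bright aluminium test coupon lying flat on the bench: a plain block 50 (its x) x 32 (its y) x 14 mm high, 0.05 to 0.08 kg. Origin at the centre of its underside, z up. Either end may lead.
- carrier: Steel sample carrier, 0.45 kg, only resting on the bench. Base plate 150 (x) x 60 (y) x 6 mm, origin at the centre of its underside, x to its coupon end, z up. Two low side rails on the plate from x = +5 to +69, inner faces at y = +-18, outer at +-23, tops at z = 10: the coupon has 2 mm play each side and stands 10 mm proud of them when home. Loaded, it balances near x = +7.
- pocket (a point): Where the centre of the coupon's underside lies when home: on the plate, 44 mm along x from the carrier's origin, 6 mm above its underside; axes as the carrier's. Behind the recess a sill, x = +5 to +17, top at z = 8.5: bring the coupon down with its centre 8 to 22 mm behind this point (clear of lip and fin), slide it forward above the sill to the end wall, let it down 2.5 mm (1.7 mm play in x).
- lip (a point): Middle of the free lower edge of the overhanging lip, 62 mm along x from the carrier's origin, 25 mm above its underside (2.5 mm over the top of a coupon that slides on the sill, 5 mm over one that is home). The lip is 46 wide, 3 thick, and reaches forward to x = +75; under it the end wall, inner face at x = +69, stops the coupon.
- fin (a point): Centre of the top of the carrier's upright grip fin, at x = -20 mm, z = 44 mm on the carrier. The fin is 28 mm long (x = -34 to -6) and 10 mm thick (y = +-5) and rises 38 mm from the plate.
- upstand (a point): Middle of the rear face of the upstand across the carrier's rear end, at x = -75 mm, z = 15 mm on the carrier. The upstand is 48 wide, 5 thick, with its top 24 mm above the carrier's underside; this face is the place to push.
- gonio: Contact-angle instrument, fixed to the bench. Origin on the bench top under the carrier's home place; x is the way the carrier is pushed in, y left, z up. Base rail x = -26 to +114, y = -200 to +380, top z = 56 mm. On it a grey stage plate, top at z = 120 mm, x = -175 to +85, y = +-50, 10 thick.
- loading (a point): Point on top of the stage plate in its open loading end, at x = -105 mm, z = 120 mm in the instrument's frame. Nothing stands on the plate from x = -175 to -52, so the carrier can be set down with its centre here.
- home (a point): Where the centre of the carrier's underside lies when home: x = 0, z = 120 mm in the instrument's frame, the carrier's x along the instrument's. Steel guides each side, tops 8 mm above the plate: inner faces narrow from y = +-42 at x = -50 to +-31.5 here, then run parallel to x = +85 (1.5 mm play each side).
- stop (a point): Foot of the end stop's face, at x = +75 mm, z = 120 mm in the instrument's frame; the stop is 10 high. From x = +5 to +65 keepers on the guides reach in to y = +-26, 8 to 12 mm above the plate; the edges of the carrier's plate slide under them with 2 mm to spare, so it cannot go in from above.
- optics: Delicate, fixed to the instrument, same origin and axes: needle, syringe, lens with camera, lamp and their grey frame. Frame: post at y = -205 to -175, x = -6 to +94, up to z = 386 mm, with an arm above z = 356 towards the needle. Dosing drive and clamps over the stage: x = +22 to +66, y = -49 to +12, above z = 260.
- needle_tip (a point): Tip of the thin steel needle, x = +44, y = 0, z = 160 mm in the instrument's frame, about 20 mm above the top of a coupon that is home. The needle goes straight up to the syringe (7 mm radius, from z = 207).
- lens_front (a point): Centre of the lens front, at x = +44, y = +85, z = 147 mm in the instrument's frame. Lens, camera and its bracket fill y = +85 to +280, x = -6 to +74, up to z = 172.
- lamp_front (a point): Centre of the lamp window, at x = +44, y = -82, z = 147 mm in the instrument's frame. The black lamp box fills y = -172 to -82, x = -4 to +92, up to z = 181.
- tin: Bystander: closed flat steel sample tin, 64 x 97 x 24 mm high, origin at the centre of its underside.
- vial: Bystander: small capped jar, 36 mm across, 75 mm high, origin at the centre of its underside.
- reagent: Bystander: plastic reagent bottle, 60 mm across, 130 mm high, standing left of the stage's loading end, origin at the centre of its underside.
Things that resemble listed ones, but are neither listed nor needed, are in the scene too. Leave any red, turquoise or yellow look-alike of the carrier alone.

How it is judged (in metres and radians):
On the way:
1. the coupon lies flat in the carrier, its end under the lip and within 3 mm of the end wall, while the carrier is on the bench (x of coupon in the frame of pocket between -0.003 and 0.002 m and y of coupon in the frame of pocket between -0.0035 and 0.0035 m and z of coupon in the frame of pocket between -0.002 and 0.0015 m and angle between the z axis of coupon and the z axis of carrier, either way round below 0.05 rad and height (world z) of carrier below 0.008 m and angle between carrier's own z axis and vertical below 0.08 rad), for 0.2 s.
At the end, for the whole second after the job is handed in: The carrier lies on the stage between the guides, within 3 mm of the end stop, coupon end inward (within 6 mm of under the needle), and the coupon still lies flat between its rails with its end under the lip within 3 mm of the end wall; everything at rest and released (x of carrier in the frame of gonio between -0.003 and 0.003 m and y of carrier in the frame of gonio between -0.004 and 0.004 m and z of carrier in the frame of gonio between 0.117 and 0.123 m and angle between the x axis of carrier and the x axis of gonio, either way round below 0.06 rad and horizontal distance between pocket and needle_tip below 0.006 m and x of coupon in the frame of pocket between -0.003 and 0.002 m and y of coupon in the frame of pocket between -0.0035 and 0.0035 m and z of coupon in the frame of pocket between -0.002 and 0.0015 m and linear speed of each of carrier, coupon below 0.01 m/s); the robot touches nothing.
It fails at once if the needle, syringe, lens, lamp or their frame is touched (contact force between optics and anything else above 1 N).
It fails at once if the carrier is dropped onto the stage or shoved along it (faster than 0.4 m/s within 12 mm of the stage), or rammed or pressed on it with over 80 N (contact force between carrier and gonio above 80 N or (linear speed of carrier above 0.4 m/s and z of carrier in the frame of gonio between 0.11 and 0.132 m and horizontal distance between carrier and home below 0.2 m)).
It fails at once if the tin, vial or bottle is displaced by more than 20 mm (distance of any of tin, vial, reagent from where it was at the start of the episode above 0.02 m).
It also fails if it takes over 61 s, if anything falls off the work surface, if the arm or the gripper's body presses on something with over 40 N, if the wrist force passes 120 N, or if a joint passes its speed limit or range.

## Robot

A 6-joint arm with a two-finger parallel gripper is mounted at the origin on the work surface. World frame = base frame: x ahead of the robot, y to its left, z up, the work surface at z = 0. Lengths are in m, angles in degrees, forces in N, time in s.
With the tool pointing down it reaches from about 0.35 to 0.875 m from the base axis. Payload 4.2 kg.
Tool frame: the origin (TCP) lies at the very end of the fingers, on their centre line; the grasp point (between the pads) lies 19 mm behind it (r.grip_point_offset is the distance from the TCP to the grasp point, in m); z points along the fingers, y is the line along which they close (so a half turn about z gives the same grasp; the last joint's range is limited). The gripper opens to 87 mm and grips with 3 to 60 N. Pads are 19 mm wide; open, the fingers measure 117 mm over their backs; the gripper's body (75 mm by 190 mm) begins 51 mm behind the grasp point.
Start: joints at [87.181, 22.042, 0.453, 0, -68.411, -14.817], TCP at [0.189, 0.596, 0.223] pointing down, gripper open.
Joint ranges: [-179.83, 179.83], [-69.29, 118.12], [-61.27, 80.66], [-181.25, 117.63], [-171.15, -9.14], [-177.46, 177.46]. Speed limits (degrees/s): [159.86, 159.86, 180, 180, 180, 180].

## Interface

Orientations are given as a 3x3 rotation matrix whose columns are the frame's x, y, z axes.
In Python, from station import r, cams gives the robot as it stands. The module is installed in compiled form; this text tells all that it offers.
- The arm moves only by the shell command python3 -m handwheel 'ROWS'. ROWS is JSON, a list that holds one entry, the list of rows, each a list of 7 numbers: the turn, a rotation vector about the tool's x, y, z in units of 6 degrees (1.0 is 6 degrees), then the shift along the tool's x, y, z in m, then the finger opening in m, from 0 to 0.087. In form: [[[ax, ay, az, x, y, z, jaw], ...]]. A call has 1 to 12 rows; each row shifts and turns the commanded pose from where the row before left it, along the tool's axes as they then stand; what a row does not reach is not made up. A row lasts 1/10 s, in which the tool goes at most 50 mm and 8.59 degrees, less where a joint would pass 70% of its speed; a pose out of reach is approached as far as the arm can. A call with a gripper value outside its range is refused whole. The fingers move at their own pace and stop on an object; the grip force is fixed at half the most. Time passes only in rows, so rows that do not move let the fingers close. It gives the time, the measured TCP pose, the force, the opening and the grip force at its end, in the units of the state.
- r.sense(): the state, without advancing time (a new reading comes with each control period).
- cams.capture(name): name is "side" or "top"; returns the picture (420x560x3 uint8, red, green, blue); there is no depth.
- cams.get_calibration(name): a dict with "camera_matrix" (3x3 intrinsics, pixels), "k1" (the pictures are not rectified: a ray, as slopes to the right and down, at radius r is drawn at 1 + k1 r^2 times it, then the intrinsics apply), "rvec" (rotation vector, rad) and "tvec" (3), from world to camera coordinates, as OpenCV has them. Camera axes: x right, y down, z forward; pixel columns grow to the right and rows downward; lengths in m; the calibration is good to about 2 mm. A picture is of the moment at which its call begins. get_calibration takes no time and is no camera call.
- r.finish_job(): hands the job in; it is judged then, once.
The state is a dict: "time_s": time; "joints": joint angles; "joint_velocities": joint speeds; "effort": joint torques, N m; "tcp_pos": TCP position; "ee_rot": TCP orientation; "wrist_force": force on the tool from outside, world axes, zero at the start; "moment": the same for the moment, N m; "gripper_width": opening from 0.0 (shut) to 1.0 (fully open); "gripper_force": force on a finger pad.
Only numpy, scipy, OpenCV 4.12 (cv2) and the standard library are available. Lean on these libraries where they do the work, as an engineer would, in place of code of your own. Each camera call takes 0.05 s, during which the arm holds its last target. There are 200 camera calls.

## Working session

There is one attempt and no reset: what is moved stays moved. The work goes in short steps, Python scripts to look and compute and a shell command to move; the robot and the scene stay as the last step left them, time stands still between calls to the robot, and variables do not carry over. Pictures are saved under pics/ and viewed, at most 10 in all, crops included, and the job is handed in when it is done.

```bash
mkdir -p pics; python3 - <<'E'
from station import r,cams
import cv2,numpy as np
for n in("top","side"):
    im=cams.capture(n); cv2.imwrite(f"pics/{n}0.png",im[:,:,::-1]); c=cams.get_calibration(n); print(n,c)
s=r.sense();print(s["tcp_pos"],s["ee_rot"],s["time_s"],s["wrist_force"])
E
```

```text
top {'camera_matrix': array([[512.66440166,   0.        , 285.53788764],
       [  0.        , 512.66440166, 209.39512465],
       [  0.        ,   0.        ,   1.        ]]), 'k1': -0.19190087162843483, 'rvec': array([ 2.15781029, -2.15390852,  0.13641285]), 'tvec': array([-0.070755  ,  0.49776681,  1.52672542])}
side {'camera_matrix': array([[540.71093705,   0.        , 278.74009131],
       [  0.        , 540.71093705, 215.86316553],
       [  0.        ,   0.        ,   1.        ]]), 'k1': 0.05583516498808619, 'rvec': array([ 2.11247968, -1.41152652,  0.51322331]), 'tvec': array([-0.26957564,  0.41085729,  1.20791097])}
[0.18916063 0.59512791 0.22156886] [[ 9.52960814e-01 -3.03093105e-01 -5.05893084e-04]
 [-3.03093511e-01 -9.52958893e-01 -1.91595355e-03]
 [ 9.86169960e-05  1.97916156e-03 -9.99998037e-01]] 0.1 [-0.1952017   0.02667496 -0.60342775]
```

View pics/top0.png

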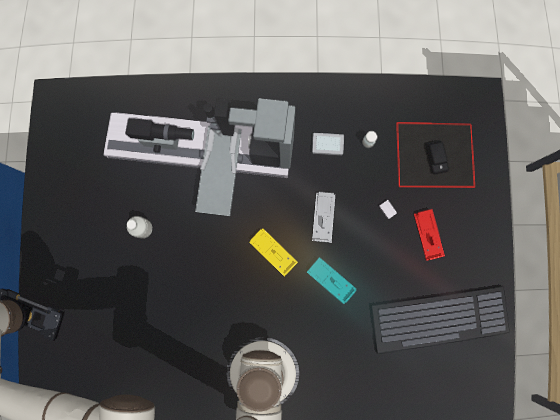

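View pics/side0.png

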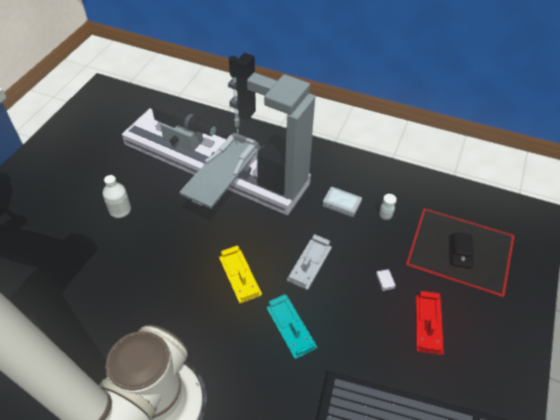

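```bash
cat > h.py <<'E'
import cv2,numpy as np
from station import r,cams
def cal(n):
    c=cams.get_calibration(n); R=cv2.Rodrigues(np.array(c["rvec"]))[0]; return c["camera_matrix"],c["k1"],R,np.array(c["tvec"])
def ray(n,uv):
    K,k,R,t=cal(n); uv=np.asarray(uv,float).reshape(-1,1,2)
    p=cv2.undistortPoints(uv,K,np.array([k,0,0,0.])).reshape(-1,2)
    return -R.T@t, np.c_[p,np.ones(len(p))]@R
def plane(n,uv,z):
    o,d=ray(n,uv); return o+d*((z-o[2])/d[:,2])[:,None]
def proj(n,P):
    K,k,R,t=cal(n); return cv2.projectPoints(np.asarray(P,float).reshape(-1,3),cv2.Rodrigues(R)[0],t,K,np.array([k,0,0,0.]))[0].reshape(-1,2)
def tri(a,b):  # top px, side px
    o1,d1=ray("top",a);o2,d2=ray("side",b);out=[]
    for x,y in zip(d1,d2):
        s=np.linalg.lstsq(np.c_[x,-y],o2-o1,rcond=None)[0]; p,q=o1+x*s[0],o2+y*s[1]; out.append(np.r_[(p+q)/2,np.linalg.norm(p-q)])
    return np.array(out)
E
python3 - <<'E'
from h import *
a=cv2.imread("pics/top0.png");b=cv2.imread("pics/side0.png")
c1=cv2.resize(a[165:265,290:410],None,fx=4,fy=4,interpolation=cv2.INTER_CUBIC)
c2=cv2.resize(b[220:300,280:410],None,fx=3.7,fy=4,interpolation=cv2.INTER_CUBIC)
cv2.imwrite("pics/c0.png",np.vstack([c1[:, :480],np.zeros((0,480,3),np.uint8)]))
c3=cv2.resize(a[90:220,185:305],None,fx=4,fy=4,interpolation=cv2.INTER_CUBIC)
cv2.imwrite("pics/c1.png",c3)
for n,u in(("top",[262,390]),("top",[388,209]),("top",[323,217])):print(u,plane(n,[u],.015))
# bright masks
for n,im in(("top",a),("side",b)):
    m=((im.min(2)>120)).astype(np.uint8)
    m&=((im.max(2).astype(int)-im.min(2))<40).astype(np.uint8)
    for c in cv2.findContours(m,cv2.RETR_EXTERNAL,cv2.CHAIN_APPROX_NONE)[0]:
        A=cv2.contourArea(c)
        if 60<A<4000: print(n,A,cv2.minAreaRect(c),cv2.boxPoints(cv2.minAreaRect(c)).round(1).tolist())
E
```

```text
[262, 390] [[-4.88321055e-02  9.33900458e-05  1.50000000e-02]]
[388, 209] [[ 0.50180651 -0.38711404  0.015     ]]
[323, 217] [[ 0.47667672 -0.18488333  0.015     ]]
top 122.0 ((259.5, 415.5), (7.0, 41.0), 90.0) [[239.0, 412.0], [280.0, 412.0], [280.0, 419.0], [239.0, 419.0]]
top 509.0 ((120.0, 413.0), (12.0, 66.0), 90.0) [[87.0, 407.0], [153.0, 407.0], [153.0, 419.0], [87.0, 419.0]]
top 672.5 ((66.5, 408.0), (43.0, 22.0), 0.0) [[45.0, 419.0], [45.0, 397.0], [88.0, 397.0], [88.0, 419.0]]
top 1263.0 ((25.000003814697266, 402.0), (33.99999237060547, 49.99999237060547), 90.0) [[0.0, 385.0], [50.0, 385.0], [50.0, 419.0], [0.0, 419.0]]
top 1642.5 ((264.6799621582031, 376.7599792480469), (72.6905746459961, 68.73078155517578), 81.8698959350586) [[225.5, 345.6000061035156], [293.6000061035156, 335.8999938964844], [303.79998779296875, 407.8999938964844], [235.8000030517578, 417.6000061035156]]
top 95.5 ((4.0, 322.0), (8.0, 18.0), 0.0) [[0.0, 331.0], [0.0, 313.0], [8.0, 313.0], [8.0, 331.0]]
top 371.5 ((139.0, 226.5), (19.0, 24.0), 90.0) [[127.0, 217.0], [151.0, 217.0], [151.0, 236.0], [127.0, 
[... 2092 characters left out ...]
 [[378.6000061035156, 215.60000610351562], [384.5, 191.89999389648438], [397.20001220703125, 195.10000610351562], [391.29998779296875, 218.8000030517578]]
side 578.0 ((341.7624206542969, 200.1651611328125), (35.44984817504883, 19.171173095703125), 19.653823852539062) [[321.79998779296875, 203.1999969482422], [328.29998779296875, 185.1999969482422], [361.70001220703125, 197.10000610351562], [355.20001220703125, 215.1999969482422]]
side 717.5 ((114.69507598876953, 195.45408630371094), (43.3456916809082, 22.560373306274414), 76.75948333740234) [[98.80000305175781, 176.89999389648438], [120.69999694824219, 171.8000030517578], [130.60000610351562, 214.0], [108.69999694824219, 219.10000610351562]]
```

View pics/c0.png

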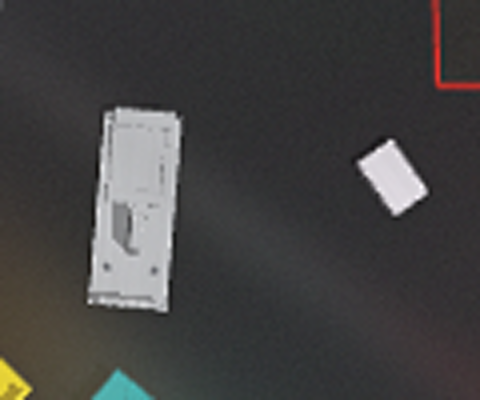

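View pics/c1.png

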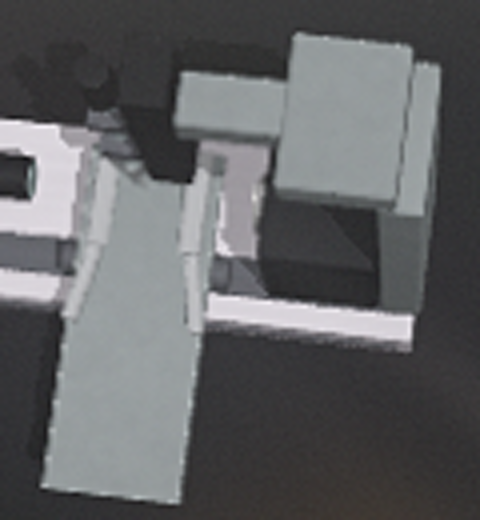

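```bash
cat > m.py <<'E'
from h import *
def fit(n,im,box,thr,z,col=40):
    x0,y0,x1,y1=box; g=im[y0:y1,x0:x1].astype(float)
    s=8; g=cv2.resize(g,None,fx=s,fy=s,interpolation=cv2.INTER_CUBIC)
    m=((g.min(2)>thr)&(g.max(2)-g.min(2)<col)).astype(np.uint8)
    c=max(cv2.findContours(m,cv2.RETR_EXTERNAL,cv2.CHAIN_APPROX_NONE)[0],key=cv2.contourArea).reshape(-1,2)
    px=(c+.5)/s-.5+[x0,y0]
    P=plane(n,px,z)[:,:2]
    R=cv2.minAreaRect((P*1000).astype(np.float32)); B=cv2.boxPoints(R)
    return R,B
E
python3 - <<'E'
from m import *
a=cv2.imread("pics/top0.png");b=cv2.imread("pics/side0.png")
for t in(110,150,190): print("coup top",t,fit("top",a,(375,192,402,225),t,.014)[0]); print("coup side",fit("side",b,(370,262,402,296),t,.014)[0])
for t in(80,110): print("car top",t,fit("top",a,(305,185,345,250),t,.006)); print("car side",fit("side",b,(282,228,338,295),t,.006))
print(a[209,385:391].tolist(),b[278,383:389].tolist(), a[195:216:4,215].tolist())
# stage front corners
print(plane("top",[[195.5,212],[230,215.75]],.12))
print("cams",ray("top",[[0,0]])[0],ray("side",[[0,0]])[0])
E
```

```text
coup top 110 ((502.13922119140625, -386.7792053222656), (52.0951042175293, 35.621891021728516), 34.810508728027344)
coup side ((495.7630615234375, -386.71453857421875), (59.6790885925293, 37.85236358642578), 34.212486267089844)
coup top 150 ((502.2261962890625, -386.8741455078125), (50.66734313964844, 33.98735427856445), 35.069149017333984)
coup side ((496.69989013671875, -386.285400390625), (54.09716033935547, 34.22464370727539), 34.67226791381836)
coup top 190 ((502.2914733886719, -386.7313232421875), (49.43323516845703, 32.48208236694336), 34.83045196533203)
coup side ((497.2994689941406, -385.94903564453125), (49.573150634765625, 31.129133224487305), 34.800437927246094)
car top 80 (((479.0709228515625, -186.82003784179688), (63.88319396972656, 157.423095703125), 84.86260986328125), array([[ 397.81537, -211.58514],
       [ 554.6061 , -225.68149],
       [ 560.3265 , -162.05493],
       [ 403.53577, -147.95859]], dtype=float32))
car side (((480.4820251464844, -186.5924530029297), (66.4701156616211, 174.37220764160156), 84.84548950195312), array([[ 390.6626 , -211.86015],
       [ 
[... 388 characters left out ...]
16455078125, -186.54058837890625), (63.4923095703125, 169.90567016601562), 84.81201171875), array([[ 393.15576, -210.47493],
       [ 562.36536, -225.83846],
       [ 568.10657, -162.60625],
       [ 398.89697, -147.24272]], dtype=float32))
[[219, 213, 217], [222, 215, 221], [220, 213, 218], [221, 215, 219], [219, 212, 217], [219, 212, 216]] [[233, 226, 225], [234, 226, 226], [233, 226, 225], [232, 225, 224], [231, 223, 223], [230, 222, 222]] [[158, 156, 149], [157, 156, 150], [159, 158, 152], [160, 158, 152], [153, 152, 147], [45, 44, 45]]
[[0.4786007  0.18951085 0.12      ]
 [0.46797536 0.08934827 0.12      ]]
cams [ 0.30108669 -0.07042795  1.57735706] [-0.30751827 -0.39787006  1.2031856 ]
```

```bash
python3 - <<'E'
from h import *
a=cv2.imread("pics/top0.png");b=cv2.imread("pics/side0.png")
c1=cv2.resize(b[225:300,280:345],None,fx=7,fy=7,interpolation=cv2.INTER_CUBIC)
c2=cv2.resize(b[115:215,170:230+10],None,fx=5.25,fy=5.25,interpolation=cv2.INTER_CUBIC)[:525,:345]
c1=c1[:525,:455]
cv2.imwrite("pics/c2.png",np.hstack([c1,c2]))
E
```

```text
(no output)
```

View pics/c2.png

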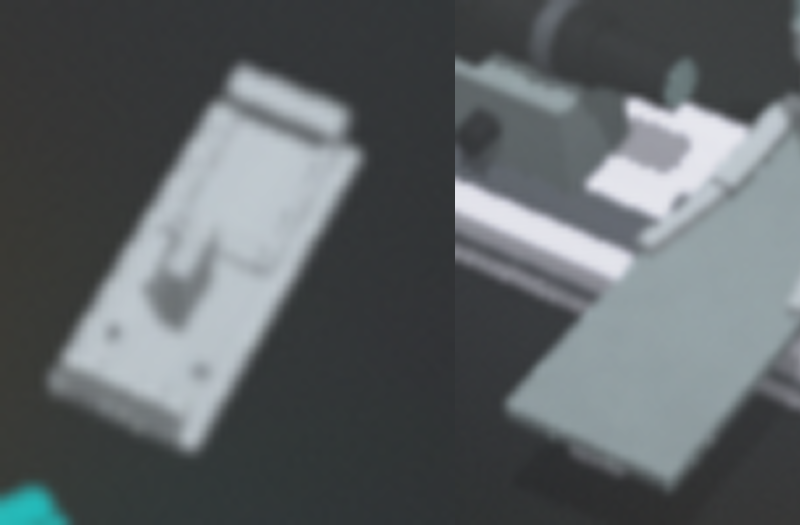

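Look-alikes: for the coupon (388,209), there are the tin (328,143) and vial (370,138). For the carrier, grey at (323,217), there are the yellow (273,252), turquoise (331,281) and red (429,234) ones. The crops show a grey carrier with its rails and lip end up (+x) and fin below, plus a plain bright coupon block. The stage's front edge is at top pixels (195.5,212)–(230,216).

I'll grip the carrier fin first so its y and yaw are known in the robot frame.

```bash
cat > plan.py <<'E'
import sys
from h import *
def plan(x,y,z,yaw):
    s=r.sense(); p=np.array(s["tcp_pos"]); R=np.array(s["ee_rot"]); c=np.degrees(np.arctan2(R[1,0],R[0,0]))
    t=np.radians(yaw); d=np.array([x,y,z])-p
    print("tcp",p.round(4),"yaw",c.round(2),"tiltz",R[:2,2].round(4),"t",s["time_s"],"F",np.round(s["wrist_force"],1),"w",round(s["gripper_width"]*87,1),"gf",round(s["gripper_force"],1))
    print("az",round(-((yaw-c+180)%360-180)/6,3),"shift",round(d[0]*np.cos(t)+d[1]*np.sin(t),4),round(d[0]*np.sin(t)-d[1]*np.cos(t),4),round(-d[2],4))
if __name__=="__main__": plan(*map(float,sys.argv[1:5]))
E
python3 plan.py .457 -.185 .15 -5.15
```

```text
tcp [0.1892 0.5951 0.2216] yaw -17.64 tiltz [-0.0005 -0.0019] t 0.1 F [-0.2  0.  -0.6] w 87.0 gf 0.0
az -2.082 shift 0.3368 0.7529 0.0716
```

```bash
python3 -m handwheel '[[[0,0,-1.04,0,0,0,0.087],[0,0,-1.04,0,0,0,0.087],[0,0,0,0.0198,0.0443,0,0.087],[0,0,0,0.0198,0.0443,0,0.087],[0,0,0,0.0198,0.0443,0,0.087],[0,0,0,0.0198,0.0443,0,0.087],[0,0,0,0.0198,0.0443,0,0.087],[0,0,0,0.0198,0.0443,0,0.087],[0,0,0,0.0198,0.0443,0,0.087],[0,0,0,0.0198,0.0443,0,0.087],[0,0,0,0.0198,0.0443,0,0.087],[0,0,0,0.0198,0.0443,0,0.087]]]' && python3 plan.py .457 -.185 .15 -5.15
```

```text
time_s: 1.3
tcp_pos: [0.3465, 0.1346, 0.2226]
ee_rot: [[0.996, -0.089, 0.0], [-0.089, -0.996, 0.0], [0.0, -0.0, -1.0]]
wrist_force: [0.6, 1.0, -0.1]
gripper_width: 1.009
gripper_force: 0.0
tcp [0.3465 0.1346 0.2226] yaw -5.1 tiltz [0.0003 0.0004] t 1.3 F [ 0.6  1.  -0.1] w 87.8 gf 0.0
az 0.008 shift 0.1387 0.3084 0.0726
```

```bash
python3 -m handwheel '[[[0,0,0,0.0198,0.044,0.0104,0.087],[0,0,0,0.0198,0.044,0.0104,0.087],[0,0,0,0.0198,0.044,0.0104,0.087],[0,0,0,0.0198,0.044,0.0104,0.087],[0,0,0,0.0198,0.044,0.0104,0.087],[0,0,0,0.0198,0.044,0.0104,0.087],[0,0,0,0.0198,0.044,0.0104,0.087],[0,0,0,0,0,0,0.087]]]' && python3 plan.py .457 -.185 .06 -5.15; python3 - <<'E'
from h import *
p=np.array(r.sense()["tcp_pos"]); R=np.array(r.sense()["ee_rot"])
out=[]
for n in("top","side"):
    im=cams.capture(n)[:,:,::-1].copy()
    tips=np.array([p+R[:,1]*.0435,p-R[:,1]*.0435,p]); q=proj(n,tips);print(n,q)
    x,y=q[2].astype(int)-[50,65]; x=max(x,0);y=max(y,0)
    c=cv2.resize(im[y:y+130,x:x+100],None,fx=4,fy=4,interpolation=cv2.INTER_CUBIC)
    for u in q: cv2.circle(c,tuple(int(v) for v in (u-[x,y])*4+1.5),2,(0,0,255),-1)
    out.append(c)
cv2.imwrite("pics/g1.png",np.hstack(out))
E
```

```text
time_s: 2.1
tcp_pos: [0.4571, -0.1869, 0.1474]
ee_rot: [[0.995, -0.097, -0.004], [-0.097, -0.995, -0.0], [-0.004, 0.001, -1.0]]
wrist_force: [-0.3, -0.0, -0.6]
gripper_width: 1.002
gripper_force: 0.0
tcp [ 0.4571 -0.1869  0.1474] yaw -5.56 tiltz [-0.0037 -0.0002] t 2.1 F [-0.3 -0.  -0.6] w 87.2 gf 0.0
az -0.069 shift -0.0003 -0.0018 0.0874
top [[342.52624229 220.16799764]
 [311.75814827 217.14863589]
 [327.15823852 218.66080864]]
side [[327.14977439 241.92173814]
 [294.92944546 228.29611901]
 [310.8837935  235.04271015]]
```

View pics/g1.png

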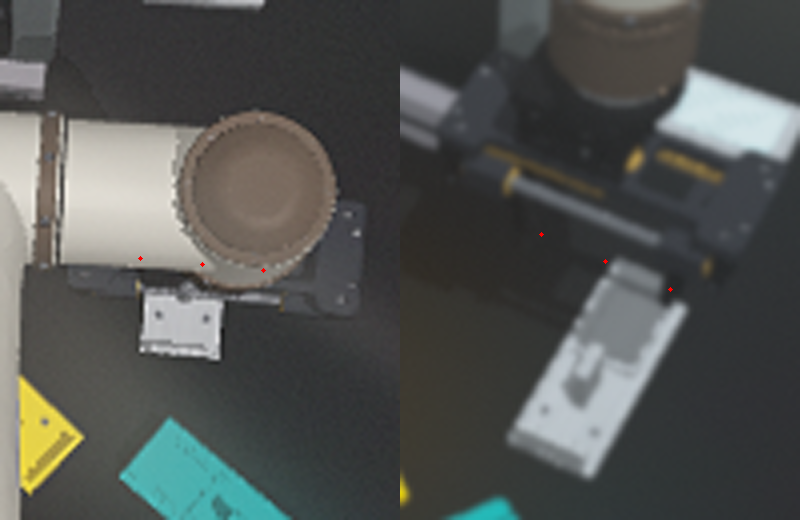

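The side view shows the fingertips where projected (crop (670,290)), straddling the carrier line with the fin at crop (588,360). The calibration is fair, so I'll descend onto the fin.

```bash
python3 -m handwheel '[[[0,0,-0.07,0,-0.002,0.044,0.087],[0,0,0,0,0,0.044,0.087],[0,0,0,0,0,0.032,0.087],[0,0,0,0,0,0.014,0.087],[0,0,0,0,0,0,0.04],[0,0,0,0,0,0,0.02],[0,0,0,0,0,0,0.0],[0,0,0,0,0,0,0.0],[0,0,0,0,0,0,0.0],[0,0,0,0,0,0,0.0]]]' && python3 plan.py .457 -.185 .012 -5.15
```

```text
time_s: 3.2
tcp_pos: [0.4575, -0.1806, 0.0163]
ee_rot: [[0.997, -0.083, 0.001], [-0.083, -0.997, -0.0], [0.001, -0.0, -1.0]]
wrist_force: [-0.3, 0.5, -0.3]
gripper_width: 0.54
gripper_force: 0.0
tcp [ 0.4575 -0.1806  0.0163] yaw -4.74 tiltz [ 0.0012 -0.0001] t 3.2 F [-0.3  0.5 -0.3] w 47.0 gf 0.0
az 0.068 shift -0.0001 0.0044 0.0043
```

```bash
python3 -m handwheel '[[[0,0,0.07,0,0.004,0.002,0.0],[0,0,0,0,0,0,0.0],[0,0,0,0,0,0,0.0],[0,0,0,0,0,0,0.0],[0,0,0,0,0,0,0.0],[0,0,0,0,0,0,0.0],[0,0,0,0,0,0,0.0],[0,0,0,0,0,0,0.0]]]' && python3 plan.py .457 -.185 .012 -5.15
```

```text
time_s: 4.0
tcp_pos: [0.4569, -0.1846, 0.0137]
ee_rot: [[0.996, -0.09, -0.0], [-0.09, -0.996, 0.0], [-0.0, 0.0, -1.0]]
wrist_force: [-1.0, -1.1, -0.4]
gripper_width: 0.111
gripper_force: 30.0
tcp [ 0.4569 -0.1846  0.0137] yaw -5.16 tiltz [-0.0002  0.    ] t 4.0 F [-1.  -1.1 -0.4] w 9.6 gf 30.0
az -0.001 shift 0.0002 0.0004 0.0017
```

```bash
python3 -m handwheel '[[[0,0,0,0,0,0,0.06],[0,0,0,0,0,0,0.06],[0,0,0,0,0,0,0.06],[0,0,0,0,0,-0.03,0.06],[0,0,0,0,0,-0.045,0.06],[0,0,-1.4,0,0,-0.025,0.06],[0,0,-1.4,0,0,0,0.06],[0,0,-1.4,0,0,0,0.06],[0,0,-1.4,0,0,0,0.06],[0,0,-1.06,0,0,0,0.06]]]' && python3 plan.py .5 -.3865 .06 34.8
```

```text
time_s: 5.0
tcp_pos: [0.4568, -0.1845, 0.1139]
ee_rot: [[0.818, 0.575, 0.0], [0.575, -0.818, 0.0], [0.0, 0.0, -1.0]]
wrist_force: [-0.2, 1.2, 0.1]
gripper_width: 0.687
gripper_force: 0.0
tcp [ 0.4568 -0.1845  0.1139] yaw 35.1 tiltz [0.0002 0.0001] t 5.0 F [-0.2  1.2  0.1] w 59.8 gf 0.0
az 0.049 shift -0.0798 0.1905 0.0539
```

```bash
python3 -m handwheel '[[[0,0,0.05,-0.016,0.038,0,0.06],[0,0,0,-0.016,0.038,0,0.06],[0,0,0,-0.016,0.038,0,0.06],[0,0,0,-0.016,0.038,0.018,0.06],[0,0,0,-0.016,0.038,0.018,0.06],[0,0,0,0,0,0.018,0.06],[0,0,0,0,0,0,0.06],[0,0,0,0,0,0,0.06]]]' && python3 plan.py .5 -.3865 .0065 34.8
```

```text
time_s: 5.8
tcp_pos: [0.4985, -0.3862, 0.0596]
ee_rot: [[0.824, 0.567, -0.001], [0.567, -0.824, 0.0], [-0.001, -0.001, -1.0]]
wrist_force: [0.8, -0.6, -0.0]
gripper_width: 0.692
gripper_force: 0.0
tcp [ 0.4985 -0.3862  0.0596] yaw 34.52 tiltz [-0.0012  0.0003] t 5.8 F [ 0.8 -0.6 -0. ] w 60.2 gf 0.0
az -0.046 shift 0.0011 0.0011 0.0531
```

```bash
python3 - <<'E'
from h import *
p=np.array(r.sense()["tcp_pos"]); R=np.array(r.sense()["ee_rot"]);print(p)
out=[]
for n in("top","side"):
    im=cams.capture(n)[:,:,::-1].copy()
    g=np.array([p[0],p[1],.014]); q=proj(n,[g+R[:,0]*a*.025+R[:,1]*b*.016 for a,b in((1,1),(1,-1),(-1,-1),(-1,1))])
    x,y=q.mean(0).astype(int)-[50,65]; x=max(x,0);y=max(y,0)
    c=cv2.resize(im[y:y+130,x:x+100],None,fx=4,fy=4,interpolation=cv2.INTER_CUBIC)
    cv2.polylines(c,[((q-[x,y])*4+1.5).astype(np.int32)],True,(0,0,255))
    out.append(c)
cv2.imwrite("pics/g2.png",np.hstack(out))
E
```

```text
[ 0.49850598 -0.38619903  0.05963302]
```

View pics/g2.png

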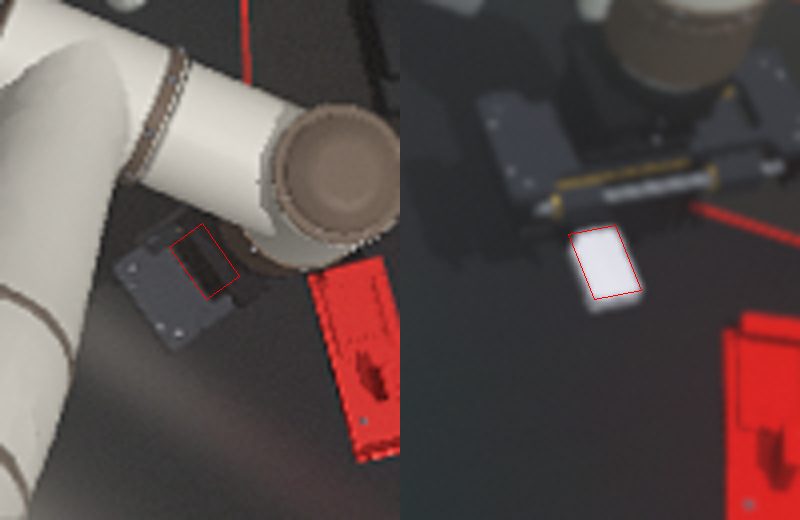

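The side view shows the coupon's top face on the predicted outline (crop (605,262)), centred under the tool. I'll go down and grip.

```bash
python3 -m handwheel '[[[0,0,-0.04,0.001,0,0.03,0.06],[0,0,0,0,0,0.0165,0.06],[0,0,0,0,0,0.0065,0.06],[0,0,0,0,0,0,0.0],[0,0,0,0,0,0,0.0],[0,0,0,0,0,0,0.0],[0,0,0,0,0,0,0.0],[0,0,0,0,0,0,0.0],[0,0,0,0,0,0,0.0]]]' && python3 plan.py .5 -.3865 .0065 34.8
```

```text
time_s: 6.8
tcp_pos: [0.5002, -0.3862, 0.0077]
ee_rot: [[0.822, 0.57, 0.001], [0.57, -0.822, -0.001], [0.001, 0.001, -1.0]]
wrist_force: [0.1, -0.2, 3.8]
gripper_width: 0.363
gripper_force: 30.0
tcp [ 0.5002 -0.3862  0.0077] yaw 34.76 tiltz [ 0.0014 -0.0008] t 6.8 F [ 0.1 -0.2  3.8] w 31.6 gf 30.0
az -0.007 shift -0.0004 0.0001 0.0012
```

```bash
python3 -m handwheel '[[[0,0,0,0,0,-0.03,0.0],[0,0,0,0,0,-0.045,0.0],[0,0,1.4,0,0,-0.02,0.0],[0,0,1.4,0,0,0,0.0],[0,0,1.4,0,0,0,0.0],[0,0,1.4,0,0,0,0.0],[0,0,1.06,0,0,0,0.0]]]' && python3 plan.py .5057 -.189 .04 -5.16
```

```text
time_s: 7.5
tcp_pos: [0.4993, -0.3857, 0.1014]
ee_rot: [[0.995, -0.096, -0.001], [-0.096, -0.995, 0.001], [-0.001, -0.001, -1.0]]
wrist_force: [-0.4, 0.4, -0.5]
gripper_width: 0.36
gripper_force: 30.0
tcp [ 0.4993 -0.3857  0.1014] yaw -5.53 tiltz [-0.0006  0.0006] t 7.5 F [-0.4  0.4 -0.5] w 31.3 gf 30.0
az -0.062 shift -0.0113 -0.1964 0.0614
```

```bash
python3 -m handwheel '[[[0,0,-0.06,-0.0023,-0.0393,0,0],[0,0,0,-0.0023,-0.0393,0,0],[0,0,0,-0.0023,-0.0393,0,0],[0,0,0,-0.0023,-0.0393,0,0],[0,0,0,-0.0023,-0.0393,0,0],[0,0,0,0,0,0.03,0],[0,0,0,0,0,0.03,0],[0,0,0,0,0,0,0],[0,0,0,0,0,0,0]]]' && python3 plan.py .5057 -.189 .04 -5.16
python3 - <<'E'
from h import *
p=np.array(r.sense()["tcp_pos"]); R=np.array(r.sense()["ee_rot"]);print(p)
out=[]
for n in("side","top"):
    im=cams.capture(n)[:,:,::-1].copy()
    q=proj(n,[p])
    x,y=q.mean(0).astype(int)-[40,45]
    c=cv2.resize(im[y:y+100,x:x+80],None,fx=5,fy=5,interpolation=cv2.INTER_CUBIC)
    out.append(c)
cv2.imwrite("pics/g3.png",np.hstack(out))
E
```

```text
time_s: 8.4
tcp_pos: [0.505, -0.1893, 0.0418]
ee_rot: [[0.996, -0.084, -0.001], [-0.084, -0.996, -0.0], [-0.001, 0.0, -1.0]]
wrist_force: [-0.0, -0.4, 0.6]
gripper_width: 0.361
gripper_force: 30.0
tcp [ 0.505  -0.1893  0.0418] yaw -4.84 tiltz [-0.0011 -0.0003] t 8.4 F [-0.  -0.4  0.6] w 31.4 gf 30.0
az 0.053 shift 0.0006 -0.0003 0.0018
[ 0.50502767 -0.18928377  0.04177115]
```

View pics/g3.png

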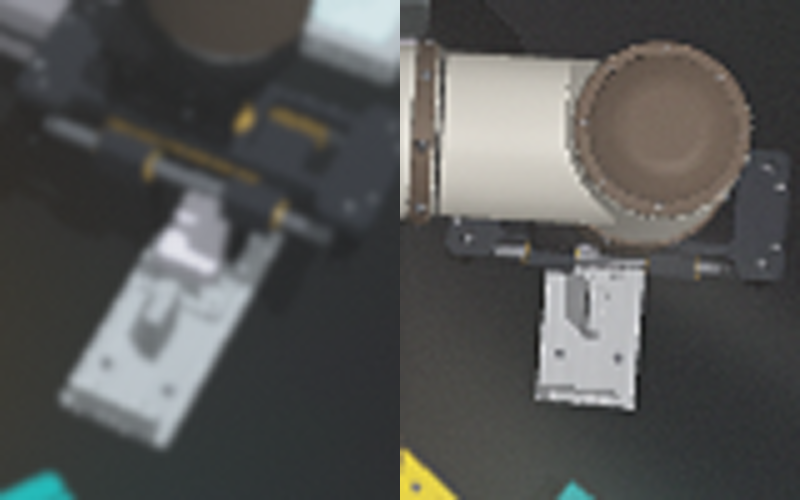

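```bash
python3 -m handwheel '[[[0,0,0.05,0.0005,-0.0003,0.01,0],[0,0,0,0,0,0.008,0],[0,0,0,0,0,0.004,0],[0,0,0,0,0,0.002,0],[0,0,0,0,0,0,0],[0,0,0,0,0,0,0]]]' && python3 plan.py .5057 -.189 .017 -5.16
```

```text
time_s: 9.1
tcp_pos: [0.5058, -0.1889, 0.0178]
ee_rot: [[0.996, -0.09, 0.0], [-0.09, -0.996, -0.0], [0.0, 0.0, -1.0]]
wrist_force: [-0.3, -0.5, -1.3]
gripper_width: 0.357
gripper_force: 30.0
tcp [ 0.5058 -0.1889  0.0178] yaw -5.15 tiltz [ 0.0002 -0.0001] t 9.1 F [-0.3 -0.5 -1.3] w 31.1 gf 30.0
az 0.001 shift -0.0001 0.0001 0.0008
```

```bash
python3 -m handwheel '[[[0,0,0,0,0,0.001,0],[0,0,0,0,0,0,0],[0,0,0,0.004,0,0,0],[0,0,0,0.004,0,0,0],[0,0,0,0.002,0,0,0],[0,0,0,0,0,0,0]]]' && python3 plan.py .5256 -.1908 .017 -5.16;  python3 -m handwheel '[[[0,0,0,0.0015,0,0,0],[0,0,0,0.0015,0,0,0],[0,0,0,0,0,0,0]]]'; python3 -m handwheel '[[[0,0,0,0.0015,0,0,0],[0,0,0,0.0015,0,0,0],[0,0,0,0,0,0,0]]]';python3 -m handwheel '[[[0,0,0,0.0015,0,0,0],[0,0,0,0.0015,0,0,0],[0,0,0,0,0,0,0]]]'; python3 plan.py .5256 -.1908 .017 -5.16
```

```text
time_s: 9.7
tcp_pos: [0.5161, -0.1898, 0.0168]
ee_rot: [[0.996, -0.09, 0.0], [-0.09, -0.996, -0.0], [0.0, 0.0, -1.0]]
wrist_force: [0.6, 0.7, -0.4]
gripper_width: 0.363
gripper_force: 30.0
tcp [ 0.5161 -0.1898  0.0168] yaw -5.15 tiltz [ 0.0004 -0.0001] t 9.7 F [ 0.6  0.7 -0.4] w 31.5 gf 30.0
az 0.001 shift 0.0095 0.0001 -0.0002
time_s: 10.0
tcp_pos: [0.5188, -0.19, 0.0168]
ee_rot: [[0.996, -0.09, 0.0], [-0.09, -0.996, -0.0], [0.0, 0.0, -1.0]]
wrist_force: [-0.0, 0.8, -0.8]
gripper_width: 0.359
gripper_force: 30.0
time_s: 10.3
tcp_pos: [0.5202, -0.1902, 0.0164]
ee_rot: [[0.996, -0.09, -0.003], [-0.09, -0.996, 0.0], [-0.003, -0.0, -1.0]]
wrist_force: [-3.6, -0.2, 0.6]
gripper_width: 0.361
gripper_force: 30.0
time_s: 10.6
tcp_pos: [0.525, -0.1906, 0.0166]
ee_rot: [[0.996, -0.09, 0.001], [-0.09, -0.996, -0.0], [0.001, 0.0, -1.0]]
wrist_force: [-2.2, -0.0, -1.4]
gripper_width: 0.361
gripper_force: 30.0
tcp [ 0.525  -0.1906  0.0166] yaw -5.15 tiltz [ 0.0006 -0.0001] t 10.6 F [-2.2 -0.  -1.4] w 31.4 gf 30.0
az 0.001 shift 0.0006 0.0002 -0.0004
```

```bash
python3 -m handwheel '[[[0,0,0,-0.0007,0,0,0],[0,0,0,0,0,0.001,0],[0,0,0,0,0,0.001,0],[0,0,0,0,0,0.001,0],[0,0,0,0,0,0,0]]]' && python3 -m handwheel '[[[0,0,0,0,0,0,0.06],[0,0,0,0,0,0,0.06],[0,0,0,0,0,0,0.06],[0,0,0,0,0,0,0.06],[0,0,0,0,0,0,0.06]]]'; python3 plan.py .4769 -.1865 .016 -5.15
```

```text
time_s: 11.1
tcp_pos: [0.5241, -0.1905, 0.0137]
ee_rot: [[0.996, -0.09, 0.001], [-0.09, -0.996, -0.0], [0.001, 0.0, -1.0]]
wrist_force: [0.4, 0.5, -0.7]
gripper_width: 0.357
gripper_force: 30.0
time_s: 11.6
tcp_pos: [0.5239, -0.1905, 0.0138]
ee_rot: [[0.996, -0.09, 0.0], [-0.09, -0.996, -0.0], [0.0, 0.0, -1.0]]
wrist_force: [0.4, -0.8, 0.1]
gripper_width: 0.666
gripper_force: 0.0
tcp [ 0.5239 -0.1905  0.0138] yaw -5.15 tiltz [ 0.0001 -0.    ] t 11.6 F [ 0.4 -0.8  0.1] w 57.9 gf 0.0
az -0.001 shift -0.0472 0.0002 -0.0022
```

```bash
python3 -m handwheel '[[[0,0,0,0,0,-0.03,0.06],[0,0,0,0,0,-0.045,0.06],[0,0,0,-0.03,0,-0.045,0.06],[0,0,0,-0.028,0,-0.03,0.06],[0,0,0,0,0,0,0.06],[0,0,0,0,0,0,0.06]]]'; python3 plan.py .4662 -.1854 .016 -5.15
python3 - <<'E'
from h import *
im=cams.capture("side")[:,:,::-1]
cv2.imwrite("pics/g4.png",cv2.resize(im[225:300,275:350],None,fx=8,fy=8,interpolation=cv2.INTER_CUBIC))
P=np.array([.4814,-.1868]); t=np.radians(-5.15); X=np.array([np.cos(t),np.sin(t)]);Y=np.array([-X[1],X[0]])
def w(x,y,z): return np.r_[P+X*x+Y*y,z]
print((proj("side",[w(19,-16,.02),w(19,16,.02),w(69,16,.02),w(62,-23,.025),w(-75,-30,0),w(-75,30,0)])-[275,225])*8)
E
```

```text
time_s: 12.2
tcp_pos: [0.4684, -0.1854, 0.1612]
ee_rot: [[0.996, -0.09, 0.003], [-0.09, -0.996, 0.0], [0.003, -0.0, -1.0]]
wrist_force: [0.5, -0.6, -0.2]
gripper_width: 0.691
gripper_force: 0.0
tcp [ 0.4684 -0.1854  0.1612] yaw -5.17 tiltz [0.0026 0.0001] t 12.2 F [ 0.5 -0.6 -0.2] w 60.1 gf 0.0
az -0.003 shift -0.0021 0.0002 0.1452
[[20272.73088541 -6325.60747441]
 [-1492.75283777 -5392.91767099]
 [ 1887.43965646 -5702.33139117]
 [ 8731.54206544 -6140.30868092]
 [  777.35498311 -6139.62550461]
 [10561.0822646  -7111.27601688]]
```

View pics/g4.png

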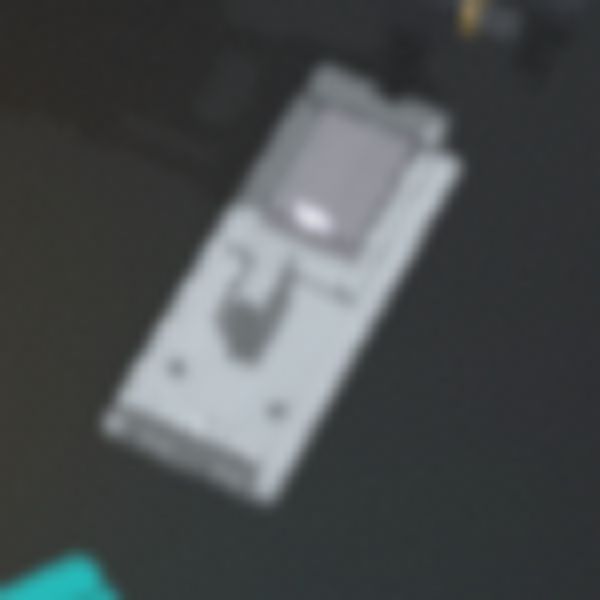

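The side view shows the coupon seated between the rails under the lip (crop (345,180)), with the sill gap visible behind it. The fin is at crop (255,320). I'll grip the fin toward its front.

```bash
python3 - <<'E'
from h import *
P=np.array([.4814,-.1868]); t=np.radians(-5.15); X=np.array([np.cos(t),np.sin(t)]);Y=np.array([-X[1],X[0]])
c=plane("side",[[308.1,288.1],[287.6,278.4]],0)[:,:2]
print([( (q-P)@X,(q-P)@Y) for q in c])
E
python3 -m handwheel '[[[0,0,0,-0.002,0,0.045,0.06],[0,0,0,0,0,0.045,0.06],[0,0,0,0,0,0.04,0.06],[0,0,0,0,0,0.016,0.06],[0,0,0,0,0,0,0.06]]]'; python3 plan.py .4662 -.1854 .014 -5.15
```

```text
[(np.float64(-0.07812501423931344), np.float64(-0.029563009473234404)), (np.float64(-0.07671837934068262), np.float64(0.030301106443357623))]
time_s: 12.75
tcp_pos: [0.4636, -0.1851, 0.0099]
ee_rot: [[0.996, -0.09, -0.01], [-0.09, -0.996, 0.001], [-0.01, 0.0, -1.0]]
wrist_force: [-0.7, -0.1, 1.2]
gripper_width: 0.689
gripper_force: 0.0
tcp [ 0.4636 -0.1851  0.0099] yaw -5.18 tiltz [-0.0102  0.0008] t 12.75 F [-0.7 -0.1  1.2] w 59.9 gf 0.0
az -0.005 shift 0.0026 0.0001 -0.0041
```

```bash
python3 -m handwheel '[[[0,0,0,0,0,0,0.06],[0,0,0,0,0,0,0.06]]]'; python3 plan.py .4662 -.1854 .014 -5.15
```

```text
time_s: 12.95
tcp_pos: [0.4674, -0.1854, 0.015]
ee_rot: [[0.996, -0.089, 0.002], [-0.089, -0.996, -0.0], [0.002, 0.0, -1.0]]
wrist_force: [0.1, -0.3, 0.5]
gripper_width: 0.688
gripper_force: 0.0
tcp [ 0.4674 -0.1854  0.015 ] yaw -5.13 tiltz [ 0.0016 -0.0003] t 12.95 F [ 0.1 -0.3  0.5] w 59.9 gf 0.0
az 0.003 shift -0.0012 0.0001 0.001
```

Now grip and lift a little.

```bash
python3 -m handwheel '[[[0,0,0,-0.001,0,0.001,0],[0,0,0,0,0,0,0],[0,0,0,0,0,0,0],[0,0,0,0,0,0,0],[0,0,0,0,0,0,0],[0,0,0,0,0,0,0],[0,0,0,0,0,0,0],[0,0,0,0,0,0,0],[0,0,0,0,0,0,0],[0,0,0,0,0,0,0],[0,0,0,0,0,0,0]]]'; python3 plan.py .4662 -.1854 .014 -5.15;  python3 -m handwheel '[[[0,0,0,0,0,-0.005,0],[0,0,0,0,0,-0.01,0],[0,0,0,0,0,-0.02,0],[0,0,0,0,0,-0.03,0],[0,0,0,0,0,-0.035,0],[0,0,0,0,0,-0.035,0],[0,0,0,0,0,-0.02,0],[0,0,0,0,0,-0.01,0],[0,0,0,0,0,0,0],[0,0,0,0,0,0,0]]]'; python3 plan.py .4662 -.1854 .18 -5.15; python3 - <<'E'
from h import *
im=cams.capture("side")[:,:,::-1]
q=proj("side",[r.sense()["tcp_pos"]])[0].astype(int)-[50,40]
cv2.imwrite("pics/g5.png",cv2.resize(im[q[1]:q[1]+85,q[0]:q[0]+100],None,fx=7,fy=7,interpolation=cv2.INTER_CUBIC))
E
```

```text
time_s: 14.05
tcp_pos: [0.4653, -0.1853, 0.0134]
ee_rot: [[0.996, -0.09, -0.0], [-0.09, -0.996, -0.0], [-0.0, 0.0, -1.0]]
wrist_force: [-0.4, 0.4, 0.2]
gripper_width: 0.111
gripper_force: 30.0
tcp [ 0.4653 -0.1853  0.0134] yaw -5.16 tiltz [-0. -0.] t 14.05 F [-0.4  0.4  0.2] w 9.7 gf 30.0
az -0.001 shift 0.0009 0.0001 -0.0006
time_s: 15.05
tcp_pos: [0.464, -0.1849, 0.177]
ee_rot: [[0.996, -0.09, -0.003], [-0.09, -0.996, 0.001], [-0.003, -0.001, -1.0]]
wrist_force: [-0.3, -0.4, -5.3]
gripper_width: 0.111
gripper_force: 30.0
tcp [ 0.464  -0.1849  0.177 ] yaw -5.18 tiltz [-0.0029  0.0011] t 15.05 F [-0.3 -0.4 -5.3] w 9.7 gf 30.0
az -0.006 shift 0.0022 0.0004 -0.003
```

View pics/g5.png

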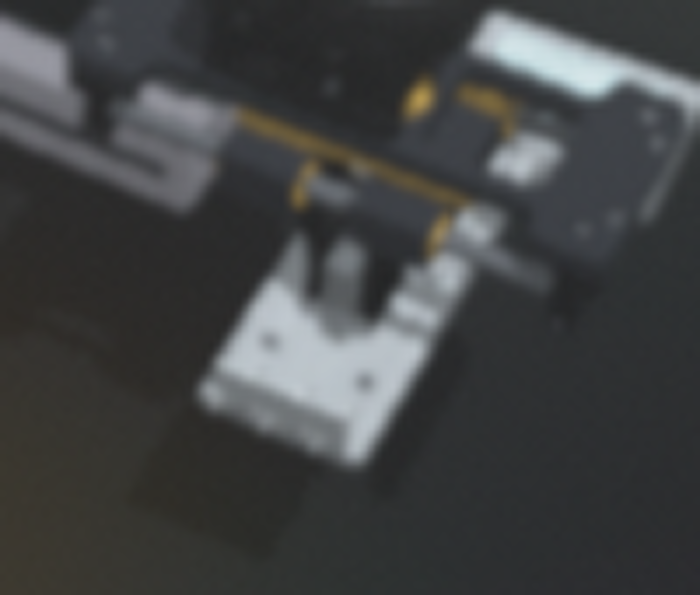

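```bash
python3 - <<'E'
from h import *
s=r.sense(); p=np.array(s["tcp_pos"]); q=proj("side",[p])[0].astype(int)-[50,40]
t=np.radians(-5.17); X=np.array([np.cos(t),np.sin(t)]);Y=np.array([-X[1],X[0]])
c=plane("side",np.array([[360,465],[203,392]])/7+q,p[2]-.0134)[:,:2]
print([((k-p[:2])@X,(k-p[:2])@Y) for k in c])
L=plane("side",[[180.1,192.1],[210.6,207.7]],.12);print(L)
for A in(L,plane("top",[[195.5,212],[230,215.75]],.12)):
    d=A[0]-A[1]; yaw=np.degrees(np.arctan2(-d[0],d[1])); m=A.mean(0)[:2]; u=np.array([np.cos(np.radians(yaw)),np.sin(np.radians(yaw))])
    print("yaw",yaw,"load",m+.07*u,"home",m+.175*u)
E
```

```text
[(np.float64(-0.059327777481406406), np.float64(-0.03034216469339409)), (np.float64(-0.05701741220754313), np.float64(0.029624600119678095))]
[[0.47574821 0.18695503 0.12      ]
 [0.45907625 0.0888021  0.12      ]]
yaw -9.640079821007772 load [0.53642377 0.12615648] home [0.63994108 0.10857334]
yaw -6.0553446626440355 load [0.54289746 0.13204532] home [0.64731161 0.12096897]
```

```bash
python3 - <<'E'
from h import *
def line(n,pts):
    P=plane(n,pts,.12)[:,:2]; v=cv2.fitLine(P.astype(np.float32),cv2.DIST_HUBER,0,1e-5,1e-5).ravel(); return P.mean(0),v[:2],np.degrees(np.arctan2(v[1],v[0]))
g=cv2.imread("pics/top0.png").astype(float).mean(2)
def cross(v,th,last=False):
    i=[k for k in range(len(v)-1) if (v[k]-th)*(v[k+1]-th)<0]
    k=i[-1] if last else i[0]; return k+(th-v[k])/(v[k+1]-v[k])
l=[];rr=[];f=[]
for y in range(182,207): l.append([185+cross(g[y,185:215],100),y]); rr.append([215+cross(g[y,215:245],100,True),y])
for x in range(200,227): f.append([x,205+cross(g[205:222,x],100,True)])
for k in(l,rr,f): print("top",line("top",k))
h=cv2.imread("pics/side0.png").astype(float)
print("left profile",h[175,185:205].mean(1).round(),"right",h[190,205:240].mean(1).round(),"front",h[190:212,195].mean(1).round())
E
```

```text
top (array([0.53112646, 0.18536681]), array([ 0.992982 , -0.1182659], dtype=float32), np.float32(-6.7920327))
top (array([0.53114438, 0.08351782]), array([ 0.9927976 , -0.11980348], dtype=float32), np.float32(-6.880761))
top (array([0.47363322, 0.1385813 ]), array([0.11656187, 0.99318343], dtype=float32), np.float32(83.306274))
left profile [ 59.  58.  60.  60.  60.  60.  61.  70.  98. 138. 157. 158. 159. 159.
 158. 158. 158. 158. 158. 160.] right [157. 156. 156. 155. 155. 156. 155. 155. 154. 154. 155. 156. 156. 156.
 156. 157. 157. 154. 144. 122.  96.  76.  66.  68.  77.  88.  99. 108.
 117. 119. 114. 107.  98.  90.  87.] front [155. 155. 154. 153. 153. 153. 153. 151. 143. 121. 102.  98.  88.  69.
  51.  48.  47.  46.  46.  45.  46.  45.]
```

```bash
python3 -m handwheel '[[[0,0,0.27,0,-0.008,-0.005,0],[0,0,0,0.001,-0.018,-0.005,0],[0,0,0,0.003,-0.03,0,0],[0,0,0,0.0035,-0.03,0,0],[0,0,0,0.0035,-0.03,0,0],[0,0,0,0.0035,-0.03,0,0],[0,0,0,0.0035,-0.03,0,0],[0,0,0,0.0035,-0.03,0,0],[0,0,0,0.0035,-0.03,0,0],[0,0,0,0.0035,-0.03,0,0],[0,0,0,0,-0.015,0,0],[0,0,0,0,-0.005,0,0]]]'; python3 plan.py .5295 .1347 .165 -6.8
```

```text
time_s: 16.3
tcp_pos: [0.5266, 0.0965, 0.1867]
ee_rot: [[0.993, -0.116, -0.003], [-0.116, -0.993, -0.001], [-0.003, 0.002, -1.0]]
wrist_force: [-0.7, -0.0, -6.4]
gripper_width: 0.113
gripper_force: 30.0
tcp [0.5266 0.0965 0.1867] yaw -6.69 tiltz [-0.0032 -0.0012] t 16.3 F [-0.7 -0.  -6.4] w 9.8 gf 30.0
az 0.019 shift -0.0016 -0.0382 0.0217
```

```bash
python3 -m handwheel '[[[0,0,0.02,0,-0.012,0,0],[0,0,0,0,-0.018,0,0],[0,0,0,0,-0.008,0.008,0],[0,0,0,0,0,0.014,0],[0,0,0,0,0,0,0],[0,0,0,0,0,0,0],[0,0,0,0,0,0,0]]]'; python3 plan.py .5295 .1347 .1334 -6.8; python3 - <<'E'
from h import *
im=cams.capture("side")[:,:,::-1]
q=proj("side",[r.sense()["tcp_pos"]])[0].astype(int)-[60,50]
cv2.imwrite("pics/g6.png",cv2.resize(im[q[1]:q[1]+100,q[0]:q[0]+110],None,fx=6,fy=6,interpolation=cv2.INTER_CUBIC))
E
```

```text
time_s: 17.0
tcp_pos: [0.5322, 0.1331, 0.1669]
ee_rot: [[0.993, -0.12, 0.001], [-0.12, -0.993, 0.0], [0.001, -0.0, -1.0]]
wrist_force: [-0.2, -0.6, -5.0]
gripper_width: 0.116
gripper_force: 30.0
tcp [0.5322 0.1331 0.1669] yaw -6.9 tiltz [0.0012 0.0003] t 17.0 F [-0.2 -0.6 -5. ] w 10.1 gf 30.0
az -0.017 shift -0.0028 -0.0012 0.0335
```

View pics/g6.png

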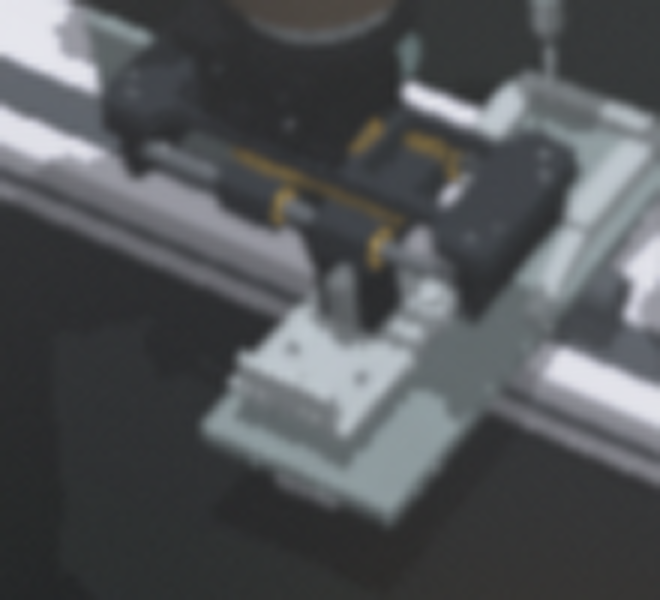

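The carrier hangs over the stage's loading end (rear edge at crop (290,425), stage front at (300,470)), roughly parallel to it. That is my eleventh picture, one over the limit of ten, so from here I'll work by numbers only.

```bash
python3 -m handwheel '[[[0,0,0,-0.0028,-0.0012,0.008,0],[0,0,0,0,0,0.01,0],[0,0,0,0,0,0.006,0],[0,0,0,0,0,0,0],[0,0,0,0,0,0,0]]]'; python3 -m handwheel '[[[0,0,0,0,0,0.002,0],[0,0,0,0,0,0.002,0],[0,0,0,0,0,0,0]]]';python3 -m handwheel '[[[0,0,0,0,0,0.0015,0],[0,0,0,0,0,0.0015,0],[0,0,0,0,0,0,0]]]'; python3 plan.py .5295 .1347 .1334 -6.8
```

```text
time_s: 17.55
tcp_pos: [0.5291, 0.1346, 0.1421]
ee_rot: [[0.993, -0.12, -0.0], [-0.12, -0.993, -0.0], [-0.0, 0.0, -1.0]]
wrist_force: [0.4, -0.8, -5.0]
gripper_width: 0.116
gripper_force: 30.0
time_s: 17.85
tcp_pos: [0.5289, 0.1346, 0.1381]
ee_rot: [[0.993, -0.12, -0.0], [-0.12, -0.993, -0.0], [-0.0, 0.0, -1.0]]
wrist_force: [-0.6, 0.3, -5.4]
gripper_width: 0.114
gripper_force: 30.0
time_s: 18.15
tcp_pos: [0.5289, 0.1347, 0.1351]
ee_rot: [[0.993, -0.12, -0.0], [-0.12, -0.993, -0.0], [-0.0, 0.0, -1.0]]
wrist_force: [-0.4, 0.3, -4.7]
gripper_width: 0.119
gripper_force: 30.0
tcp [0.5289 0.1347 0.1351] yaw -6.9 tiltz [-0.0004 -0.0002] t 18.15 F [-0.4  0.3 -4.7] w 10.3 gf 30.0
az -0.016 shift 0.0006 -0.0001 0.0017
```

```bash
for i in 1; do python3 -m handwheel '[[[0,0,0,0,0,0.001,0],[0,0,0,0,0,0,0]]]';python3 -m handwheel '[[[0,0,0,0,0,0.0007,0],[0,0,0,0,0,0,0]]]';python3 -m handwheel '[[[0,0,0,0,0,0.0006,0],[0,0,0,0,0,0,0]]]'; done | grep -E "tcp|force"
```

```text
tcp_pos: [0.529, 0.1347, 0.1342]
wrist_force: [-0.1, -0.4, -5.3]
gripper_force: 30.0
tcp_pos: [0.5291, 0.1347, 0.1336]
wrist_force: [0.3, -0.2, -5.2]
gripper_force: 30.0
tcp_pos: [0.5292, 0.1347, 0.1334]
wrist_force: [-0.4, -0.2, -2.7]
gripper_force: 30.0
```

```bash
python3 -m handwheel '[[[0,0,0,0,0,0.0006,0],[0,0,0,0,0,0,0.05],[0,0,0,0,0,0,0.05],[0,0,0,0,0,0,0.05],[0,0,0,0,0,0,0.05],[0,0,0,0,0,-0.015,0.05],[0,0,0,0,0,-0.035,0.05],[0,0,0,0,0,-0.02,0.05],[0,0,0,-0.025,0,-0.005,0],[0,0,0,-0.035,0,0,0],[0,0,0,-0.03,0,0,0],[0,0,0,0,0,0,0]]]'; python3 plan.py .45 .1442 .129 -6.8
```

```text
time_s: 19.95
tcp_pos: [0.437, 0.1452, 0.2078]
ee_rot: [[0.993, -0.118, -0.0], [-0.118, -0.993, 0.001], [-0.0, -0.001, -1.0]]
wrist_force: [0.5, -0.9, 0.5]
gripper_width: 0.294
gripper_force: 0.0
tcp [0.437  0.1452 0.2078] yaw -6.79 tiltz [-0.0004  0.0006] t 19.95 F [ 0.5 -0.9  0.5] w 25.5 gf 0.0
az 0.002 shift 0.013 -0.0006 0.0788
```

```bash
python3 -m handwheel '[[[0,0,0,0,0,0.03,0],[0,0,0,0,-0.0005,0.034,0],[0,0,0,0,0,0.014,0],[0,0,0,0,0,0,0],[0,0,0,0,0,0,0]]]' | grep -E "tcp|force|width"; python3 -m handwheel '[[[0,0,0,0.006,0,0,0],[0,0,0,0.006,0,0,0],[0,0,0,0.003,0,0,0],[0,0,0,0,0,0,0]]]'| grep -E "tcp|force";python3 -m handwheel '[[[0,0,0,0.003,0,0,0],[0,0,0,0.003,0,0,0],[0,0,0,0.003,0,0,0],[0,0,0,0,0,0,0]]]'| grep -E "tcp|force"; python3 plan.py .45 .1442 .129 -6.8
```

```text
tcp_pos: [0.4407, 0.1463, 0.1299]
wrist_force: [-0.0, -0.6, 1.0]
gripper_width: 0.006
gripper_force: 0.0
tcp_pos: [0.4555, 0.1443, 0.1298]
wrist_force: [-0.1, 0.5, 0.2]
gripper_force: 0.0
tcp_pos: [0.4631, 0.1428, 0.1293]
wrist_force: [-2.4, 0.7, 1.4]
gripper_force: 1.5
tcp [0.4631 0.1428 0.1293] yaw -6.91 tiltz [-0.0017 -0.0008] t 21.25 F [-2.4  0.7  1.4] w 0.6 gf 1.5
az -0.018 shift -0.0131 0.0001 0.0003
```

```bash
python3 -m handwheel '[[[0,0,0.0,0.004,0,0,0],[0,0,0,0.005,0,0,0],[0,0,0,0.005,0,0,0],[0,0,0,0.005,0,0,0],[0,0,0,0.005,0,0,0],[0,0,0,0.005,0,0,0],[0,0,0,0.005,0,0,0],[0,0,0,0.005,0,0,0],[0,0,0,0.003,0,0,0],[0,0,0,0,0,0,0]]]'; python3 plan.py .5686 .13 .129 -6.8
```

```text
time_s: 22.25
tcp_pos: [0.5062, 0.1381, 0.1294]
ee_rot: [[0.993, -0.12, 0.001], [-0.12, -0.993, 0.0], [0.001, -0.0, -1.0]]
wrist_force: [-0.5, -1.1, -1.1]
gripper_width: 0.001
gripper_force: 0.3
tcp [0.5062 0.1381 0.1294] yaw -6.9 tiltz [0.0012 0.0002] t 22.25 F [-0.5 -1.1 -1.1] w 0.1 gf 0.3
az -0.017 shift 0.0629 0.0007 0.0004
```

```bash
for k in 1 2 3; do python3 -m handwheel '[[[0,0,0,0.004,0,0,0],[0,0,0,0.004,0,0,0],[0,0,0,0.004,0,0,0],[0,0,0,0.003,0,0,0]]]'| grep -E "tcp|wrist"; done
```

```text
tcp_pos: [0.5204, 0.1362, 0.1295]
wrist_force: [-3.2, -0.0, 1.0]
tcp_pos: [0.5355, 0.1344, 0.1295]
wrist_force: [-3.0, 0.9, 1.6]
tcp_pos: [0.5503, 0.1327, 0.1295]
wrist_force: [-4.2, 1.4, 2.7]
```

```bash
python3 -m handwheel '[[[0,0,0,0.003,0,0,0],[0,0,0,0.003,0,0,0],[0,0,0,0.003,0,0,0]]]'| grep -E "tcp|wrist"; for k in 1 2 3; do python3 -m handwheel '[[[0,0,0,0.001,0,0,0],[0,0,0,0.001,0,0,0]]]'| grep -E "tcp|wrist"; done
```

```text
tcp_pos: [0.5591, 0.1316, 0.1295]
wrist_force: [-5.0, 0.9, 2.1]
tcp_pos: [0.5609, 0.1313, 0.1295]
wrist_force: [-4.2, 0.3, 1.8]
tcp_pos: [0.5624, 0.1311, 0.1295]
wrist_force: [-6.2, 2.1, 5.4]
tcp_pos: [0.5625, 0.131, 0.1295]
wrist_force: [-11.6, 4.1, 9.1]
```

```bash
for k in 1 2; do python3 -m handwheel '[[[0,0,0,0.0008,0,0,0],[0,0,0,0,0,0,0]]]'| grep -E "tcp|wrist"; done
```

```text
tcp_pos: [0.5624, 0.131, 0.1295]
wrist_force: [-13.3, 4.4, 8.5]
tcp_pos: [0.5625, 0.131, 0.1295]
wrist_force: [-14.9, 5.3, 10.1]
```

```bash
python3 -m handwheel '[[[0,0,0,-0.01,0,0,0],[0,0,0,-0.03,0,0,0],[0,0,0,-0.045,0,-0.02,0],[0,0,0,-0.045,0,-0.03,0],[0,0,0,-0.045,0,-0.03,0],[0,0,0,-0.03,0,0,0],[0,0,0,0,0,0,0]]]'| grep -E "tcp|wrist"; python3 - <<'E'
from h import *
F=np.array([.4739,.1413]);t=np.radians(-6.85);X=np.array([np.cos(t),np.sin(t)]);Y=np.array([-X[1],X[0]])
for n in("top","side"):
    im=cams.capture(n).astype(float).mean(2); np.save("pics/%s.npy"%n,im)
    for y in(-.015,.015):
        xs=np.arange(-110,-55,3); P=np.array([np.r_[F+X*(.175+x/1000)+Y*y,.12] for x in xs]); q=proj(n,P)
        print(n,y,[(int(x),int(cv2.remap(im.astype(np.float32),np.float32([[u[0]]]),np.float32([[u[1]]]),1)[0,0])) for x,u in zip(xs,q)])
E
```

```text
tcp_pos: [0.3683, 0.155, 0.2065]
wrist_force: [-0.1, -0.0, -0.5]
top -0.015 [(-110, 156), (-107, 155), (-104, 155), (-101, 156), (-98, 156), (-95, 157), (-92, 156), (-89, 158), (-86, 158), (-83, 157), (-80, 159), (-77, 159), (-74, 120), (-71, 111), (-68, 192), (-65, 153), (-62, 183), (-59, 185), (-56, 184)]
top 0.015 [(-110, 156), (-107, 156), (-104, 155), (-101, 157), (-98, 156), (-95, 157), (-92, 156), (-89, 155), (-86, 155), (-83, 155), (-80, 156), (-77, 149), (-74, 125), (-71, 138), (-68, 198), (-65, 178), (-62, 180), (-59, 186), (-56, 186)]
side -0.015 [(-110, 156), (-107, 156), (-104, 156), (-101, 157), (-98, 157), (-95, 158), (-92, 158), (-89, 159), (-86, 157), (-83, 152), (-80, 141), (-77, 124), (-74, 118), (-71, 120), (-68, 126), (-65, 144), (-62, 163), (-59, 179), (-56, 188)]
side 0.015 [(-110, 155), (-107, 156), (-104, 156), (-101, 157), (-98, 157), (-95, 157), (-92, 157), (-89, 157), (-86, 156), (-83, 153), (-80, 144), (-77, 132), (-74, 129), (-71, 126), (-68, 122), (-65, 129), (-62, 149), (-59, 175), (-56, 191)]
```

```bash
python3 -c "
from station import r
print(r.finish_job())"
```

```text
the job is handed in; nothing more can be done
None
```

The job is handed in at about 25 s of the 61 s allowed. The carrier is fully home: the push stalled firmly, and the top camera puts its rear edge within about 1 mm of the home position. I last saw the coupon seated under the lip before the lift and didn't re-check it at home. I also viewed 11 pictures, one over the limit of 10.

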